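# Open the oil canister and set the filling funnel

## Task

Get the green oil canister ready for filling: turn its black bayonet cap anticlockwise (seen from above) until the grip bar lines up with the two red marks on the canister, then lift the cap out and stand it upright in the free end of the aluminium drip tray, beside the copper cup. Then take the yellow funnel out of the wooden stand and put it in the canister's open neck, upright with its collar fully down on the neck. Set both down gently without dropping them, and leave everything else where it is.

Things in the scene. Friction and masses are not known exactly. Their poses are not given: they have to be found in the camera images.
- can: Fixed green canister, 132 mm across, shoulder 92 mm high. Origin: centre of underside, z up. Two inward lips in its neck (10 mm thick, 36 mm round opening) hold the cap; the gaps between them lie along the canister's +x and -x, under red marks on the shoulder. D-handle on its +y side reaches 99 mm from the axis, below 86 mm height. Stops end the anticlockwise turn about 0.15 rad past the marks
- can_mouth (a point): Centre of the canister's steel neck (76 mm outside) at its flat rim, 118 mm above the bench; axes as the canister
- cap: Black bayonet cap, loose in the neck, 150 g. Origin: centre of the underside of its foot, z up. Foot: 2 steel lugs along its x, 50 mm over all, 14 wide, 10 high. Flange 80 mm across, underside 24 mm above origin, rests on the rim. Starts 0.75 to 1.35 rad clockwise of the marks; lifts straight out (30 mm to clear) when its x axis is parallel to the canister's x, either way round
- cap_grip (a point): On the cap's axis, in the grip bar, 50 mm above the cap's origin. The bar is 66 mm long along the cap's x axis, 18 mm thick, from 30 to 64 mm above the cap's origin, with a white line along its top
- tray: Fixed shallow aluminium drip tray, 200 mm (x) by 130 mm (y), 25 mm high, walls and floor 5 mm. Origin at the centre of its underside. The copper cup stands about 55 mm towards -x; the free end is towards +x (put the cap about 45 mm to +x of the centre)
- stand: Fixed light wood block 85 (x) x 180 (y) x 60 (z) mm with two 41 mm holes, 52 mm deep, at 55 mm to each side of its centre along y. Origin at the centre of its underside. The funnel stands in one hole, the steel stake in the other
- funnel: Loose yellow funnel, 115 mm tall, 110 g. Origin: tip of its stem, z up. Tapered stem 18 mm across at the tip, 32 mm at 45 mm height, where a collar 68 mm across, 5 mm thick, rests on the stand. Bowl 64 mm outside from 72 to 115 mm height. Seated in the canister, the collar's underside lies on the neck rim: origin 45 mm below can_mouth
- funnel_grip (a point): On the funnel's axis, 97 mm above its tip, at mid-height of the bowl: take the bowl across its 64 mm from above
- stake: Mushroom-headed dark steel doming stake, 113 mm tall, head 54 mm across, standing in the stand's other hole; its origin is at the foot of its shank, 45 mm below the collar that rests on the stand. Leave alone
- cup: Copper cup, 68 mm across the rim, 60 mm tall, standing in the -x end of the tray; origin at the centre of its underside. Leave alone
- bottle: Amber bottle with yellow cap, 62 mm across, 165 mm tall, upright on the bench; origin at the centre of its underside. Leave alone
- jar: Blue ceramic jar with steel lid, 68 mm across, 95 mm tall; origin at the centre of its underside. Leave alone
- mallet: Wooden mallet lying on the bench in front of the robot, 215 mm long along its x, head 100 mm wide and 56 mm high at the +x end; origin under the handle/head junction. Leave alone
Mind the look-alikes: they are no part of the job. What is shaped like the tray but purple or turquoise is not meant.

How it is judged:
By the outcome, as a careful person would: the job done as asked, in the order asked, and still so for the second after the job is handed in, with the robot touching nothing.
It also fails if it takes over 72 s, if anything falls off the work surface, if the arm or the gripper's body presses on something with over 40 N, if the wrist force passes 120 N, or if a joint passes its speed limit or range.

## Robot

A 6-joint arm with a two-finger parallel gripper is mounted at the origin on the work surface. World frame = base frame: x ahead of the robot, y to its left, z up, the work surface at z = 0. Lengths are in m, angles in rad, forces in N, time in s.
With the tool pointing down it reaches from about 0.3 to 0.85 m from the base axis. Payload 5.4 kg.
Tool frame: the origin (TCP) lies between the finger pads; the fingertips stand 25 mm ahead of it and the grasp point (between the pads) lies 6 mm ahead of it; z points along the fingers, y is the line along which they close (so a half turn about z gives the same grasp; the last joint's range is limited). The gripper opens to 85 mm and grips with 20 to 120 N. Pads are 22 mm wide; open, the fingers measure 114 mm over their backs; the gripper's body (76 mm by 85 mm) begins 54 mm behind the grasp point. The pads swing forward as they close: fully open they stand 13 mm farther back than shut.
Start: joints at [-1.327, 0.158, 1.597, -0, 1.386, -0.21], TCP at [0.252, -0.517, 0.234] pointing down, gripper open.
Joint ranges: [-2.91, 2.91], [-0.94, 2.29], [0.18, 2.7], [-1.29, 4.43], [0.17, 2.64], [-3, 3]. Speed limits (rad/s): [2.57, 2.57, 3.14, 3.14, 3.14, 3.14].

## Interface

Orientations are given as [roll, pitch, yaw] about the fixed x, y, z axes, in that order (R = Rz(yaw) Ry(pitch) Rx(roll)).
In Python, from plant import ctrl, vision gives the robot as it stands.
- The arm moves only by the tool send_rows, never from a script. Its argument "targets" is a list of rows, each a list of 2 entries, a list of its own where there are three numbers: the shift along the tool's x, y, z in mm, then the turn about the tool's z in degrees. In form: [[[dx, dy, dz], twist], ...]. A call has 1 to 12 rows; each row shifts and turns the commanded pose from where the row before left it, along the tool's axes as they then stand; what a row does not reach is not made up. A row lasts 1/12 s, in which the tool goes at most 41.7 mm and 7.16 degrees, less where a joint would pass 70% of its speed; a pose out of reach is approached as far as the arm can. A call is refused whole if a number of a shift passes 41.7 or a number of a turn 7.16, either way. A call with a gripper value outside its range is refused whole. "fingers" is the closure, from 0 (fully open) to 1 (shut), set as the call begins (left out, the last holds). The fingers move at their own pace and stop on an object; "force" is the grip in N (left out, the last holds). Time passes only in rows, so rows that do not move let the fingers close. It gives the time, the measured TCP pose, the force, the opening and the grip force at its end, in the units of the state.
- ctrl.state(): the state, without advancing time (a new reading comes with each control period).
- vision.get_image(name): name is "scene" or "top"; returns (picture, depth): 400x640x3 uint8, red, green, blue; 400x640 float32, m along the optical axis (not along the pixel's ray), 0 where there is no reading.
- vision.camera_params(name): a dict with "K" (3x3 intrinsics, pixels), "k1" (the pictures are not rectified: a ray, as slopes to the right and down, at radius r is drawn at 1 + k1 r^2 times it, then the intrinsics apply), "rvec" (rotation vector, rad) and "tvec" (3), from world to camera coordinates, as OpenCV has them. Camera axes: x right, y down, z forward; pixel columns grow to the right and rows downward; lengths in m; the calibration is good to about 2 mm. A picture is of the moment at which its call begins. camera_params takes no time and is no camera call.
- ctrl.job_done(): hands the job in; it is judged then, once.
The state is a dict: "t": time; "joints": joint angles; "dq": joint speeds; "tau": joint torques, N m; "tcp_pos": TCP position; "tcp_rot": TCP orientation; "contact_force": force on the tool from outside, world axes, zero at the start; "wrist_torque": the same for the moment, N m; "grip_width": finger opening in m; "gripper_force": force on a finger pad.
Only numpy, scipy, OpenCV 4.12 (cv2) and the standard library are available. Lean on these libraries where they do the work, as an engineer would, in place of code of your own. Each camera call takes 0.05 s, during which the arm holds its last target. There are 200 camera calls.

## Working session

There is one attempt and no reset: what is moved stays moved. The work goes in short steps, Python scripts to look and compute and a tool call to move; the robot and the scene stay as the last step left them, time stands still between calls to the robot, and variables do not carry over. Pictures are saved under pics/ and viewed, at most 10 in all, crops included, and the job is handed in when it is done.

Besides the shell and the picture viewer there is one more tool, called as name(argument=value, ...) on one line, values as JSON. send_rows: Moves the arm, as the interface text tells. Its arguments: {"type":"object","properties":{"targets":{"type":"array","items":{"type":"array"}},"fingers":{"type":"number"},"force":{"type":"number"}},"required":["targets"]}

```bash
mkdir -p pics; ls; cat > h.py <<'E'
import numpy as np, cv2, pickle, sys
from plant import ctrl, vision
def grab(n,tag):
    im,d=vision.get_image(n); p=vision.camera_params(n)
    np.savez(f'pics/{tag}.npz',im=im,d=d); cv2.imwrite(f'pics/{tag}.png',im[:,:,::-1]); return im,d
def load(tag):
    z=np.load(f'pics/{tag}.npz'); return z['im'],z['d']
def cam(n):
    p=vision.camera_params(n); R,_=cv2.Rodrigues(np.array(p['rvec'],float)); t=np.array(p['tvec'],float).ravel()
    return np.array(p['K'],float),float(p['k1']),R,t
def rays(n,uv):
    K,k1,R,t=cam(n); uv=np.asarray(uv,float).reshape(-1,2)
    s=cv2.undistortPoints(uv[:,None],K,np.array([k1,0,0,0.]))[:,0]
    d=np.c_[s,np.ones(len(s))]; return -R.T@t, d@R   # origin, dirs (unit depth)
def onplane(n,uv,z):
    o,d=rays(n,uv); return o+d*((z-o[2])/d[:,2])[:,None]
def pts(n,uv,dep):
    o,d=rays(n,uv); return o+d*np.asarray(dep).reshape(-1,1)
def tri(n1,uv1,n2,uv2):
    o1,d1=rays(n1,uv1);o2,d2=rays(n2,uv2);d1=d1[0];d2=d2[0]
    a=np.linalg.lstsq(np.c_[d1,-d2],o2-o1,rcond=None)[0]
    A=o1+d1*a[0];B=o2+d2*a[1]; return (A+B)/2,np.linalg.norm(A-B)
E
python3 - <<'E'
from h import *
for n in('scene','top'):
    grab(n,n+'0'); K,k1,R,t=cam(n); print(n,K.tolist(),k1,-R.T@t,R[2])
s=ctrl.state(); print(s)
E
```

```text
pics
scene [[445.06290516274373, 0.0, 322.0865160416502], [0.0, 445.06290516274373, 202.6455012042462], [0.0, 0.0, 1.0]] -0.08460063173866228 [0.91734005 0.37863133 1.05490886] [-0.41385172 -0.34574611 -0.84213204]
top [[497.152614018455, 0.0, 323.3950686588994], [0.0, 497.152614018455, 189.58350529521186], [0.0, 0.0, 1.0]] 0.0005501004987574012 [ 0.16145868 -0.02668761  1.58302683] [ 0.19169788  0.01311337 -0.98136638]
{'t': 0.1, 'joints': array([-1.32709437e+00,  1.59011179e-01,  1.59810107e+00,  1.97544658e-06,
        1.38620622e+00, -2.10069462e-01]), 'dq': array([-0.00025757, -0.00079679, -0.00360818, -0.00060829,  0.00062361,
        0.00116686]), 'tau': array([ 6.31109356e-05, -3.96989000e+01, -3.32337427e+01, -2.14142879e-04,
        4.18281154e-03,  7.90277795e-06]), 'tcp_pos': array([ 0.25192129, -0.51628016,  0.23360384]), 'tcp_rot': array([-3.13990518e+00, -3.61780309e-04,  4.53770750e-01]), 'contact_force': array([ 0.1348432 , -0.58119317, -0.08987498]), 'wrist_torque': array([ 0.03392375, -0.00134978,  0.02005546]), 'gripper_force': 0.0, 'grip_width': 0.08500010890965448}
```

View pics/scene0.png

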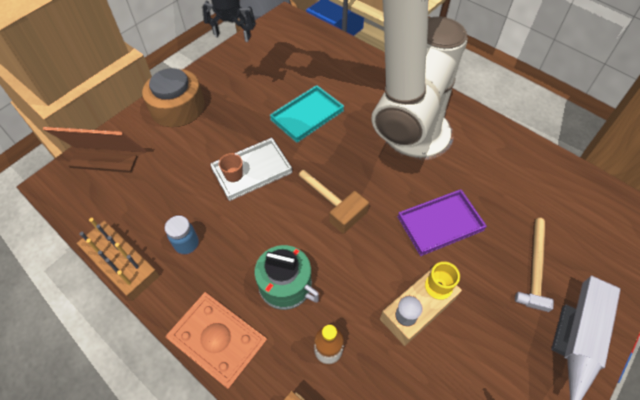

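View pics/top0.png

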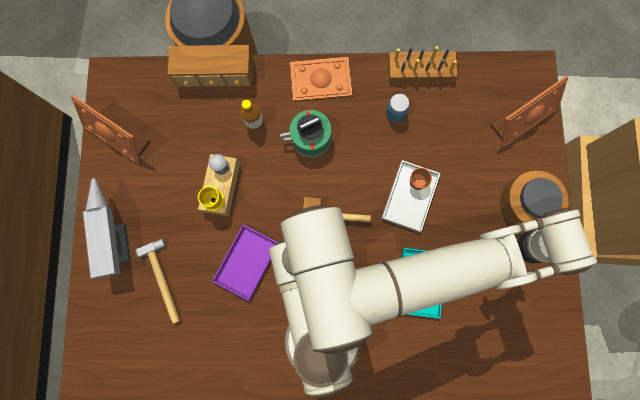

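The scene view shows the green canister with its black cap at (285,270), red marks at (295,251) and (268,288), and its handle at (312,293). The aluminium tray with the copper cup is at (250,168), the funnel at (443,280) and the stake at (409,311). The tray-shaped things are aluminium (250,168), purple (441,221) and turquoise (307,113). Only the first is bare metal with the copper cup in it, so that is the one meant. I'll confirm it in an enlarged crop.

```bash
cat > m1.py <<'E'
from h import *
a,_=load('scene0');b,_=load('top0')
c1=cv2.resize(a[120:320,200:340],None,fx=2.8,fy=2.8,interpolation=2);c2=cv2.resize(a[250:350,370:480],(400,364),interpolation=2)
out=np.zeros((560,792,3),np.uint8);out[:,:392]=c1;out[:364,392:]=c2;cv2.imwrite('pics/crop1.png',out[:,:,::-1])
for n in('scene','top'):
    im,d=load(n+'0'); H=cv2.cvtColor(im,cv2.COLOR_RGB2HSV).astype(int); h,s,v=H[...,0],H[...,1],H[...,2]
    vv,uu=np.mgrid[:400,:640]; P=pts(n,np.c_[uu.ravel(),vv.ravel()],d.ravel()).reshape(400,640,3)
    np.save(f'pics/P_{n}.npy',P)
    def box(u0,u1,v0,v1): m=np.zeros((400,640),bool); m[v0:v1,u0:u1]=1; return m
    C=box(245,325,235,315) if n=='scene' else box(275,340,105,165)
    F=box(425,465,255,305) if n=='scene' else box(190,228,180,220)
    T=box(200,300,130,205) if n=='scene' else box(378,445,155,235)
    red=C&((h<8)|(h>172))&(s>150)&(v>120); 
    k,l,st,ce=cv2.connectedComponentsWithStats(red.astype(np.uint8))
    for i in range(1,k):
        if st[i,4]>2: print(n,'red',st[i,4],ce[i],onplane(n,ce[i],.0925)[0],P[l==i].mean(0))
    wh=C&(s<40)&(v>180); k,l,st,ce=cv2.connectedComponentsWithStats(wh.astype(np.uint8))
    for i in range(1,k):
        if st[i,4]>8:
            q=np.argwhere(l==i)[:,::-1]; w=onplane(n,q,.158)[:,:2]; w0=w-w.mean(0); U,S,V=np.linalg.svd(w0); print(n,'white',st[i,4],ce[i],onplane(n,ce[i],.158),np.degrees(np.arctan2(V[0,1],V[0,0])),np.ptp(w0@V[0]),np.median(P[l==i],0))
    g=C&(h>60)&(h<95)&(s>100); Z=P[g]; print(n,'green',g.sum(),np.percentile(Z[:,2],[50,90]))
    sh=g&(abs(P[...,2]-.092)<.006); print('shoulder', cv2.minEnclosingCircle(P[sh][:,:2].astype(np.float32)),np.median(P[sh][:,2]))
    y=F&(h>22)&(h<34)&(s>150); Z=P[y]; top=y&(P[...,2]>np.percentile(Z[:,2],97)-.012)
    print(n,'yellow',y.sum(),np.percentile(Z[:,2],[50,80,95,99]),cv2.minEnclosingCircle(P[top][:,:2].astype(np.float32)))
    t=T&(s<60)&(v>150); Z=P[t]; r=t&(P[...,2]>.018)&(P[...,2]<.035); print(n,'tray',t.sum(),np.percentile(Z[:,2],[5,50,95]))
    k,l,st,ce=cv2.connectedComponentsWithStats(t.astype(np.uint8)); i=1+st[1:,4].argmax()
    cs,_=cv2.findContours((l==i).astype(np.uint8),0,2); cc=max(cs,key=cv2.contourArea)[:,0]
    w=onplane(n,cc,.025)[:,:2].astype(np.float32); print(' rim rect',cv2.minAreaRect(w*1000))
E
python3 m1.py
```

```text
scene red 19 [295.52631579 251.63157895] [0.59244279 0.02441301 0.0925    ] [0.59459214 0.02678634 0.0989593 ]
scene red 32 [268.8125 287.    ] [0.69952831 0.0376565  0.0925    ] [0.69999386 0.03839143 0.09458548]
scene white 80 [279.875  257.2125] [[0.64727032 0.03108266 0.158     ]] 115.6175748374597 0.06039619664454851 [0.64812451 0.03153143 0.15978138]
scene white 42 [310.85714286 289.92857143] [[0.66131354 0.13405478 0.158     ]] 93.26862351242133 0.028399877839591893 [0.63919151 0.11254561 0.08011862]
scene white 15 [309.46666667 296.4       ] [[0.67422734 0.14128666 0.158     ]] 103.9083292468649 0.01251989565494301 [0.64001409 0.10754122 0.03045773]
scene green 1357 [0.09199676 0.09473584]
shoulder ((0.649529755115509, 0.03341994807124138), 0.06568104773759842) 0.09268606002916763
scene yellow 958 [0.0953324  0.12370067 0.13098578 0.1331778 ] ((0.6590957045555115, 0.3567040264606476), 0.25927355885505676)
scene tray 2276 [0.00312769 0.00773501 0.02731261]
 rim rect ((450.1505126953125, -280.9223327636719), (150.3389434814453, 204.05841064453125), 69.36672973632812)
top red 10
[... 232 characters left out ...]
9] [[0.64641059 0.03493043 0.158     ]] 115.10844306965707 0.056665744032089564 [0.64703143 0.03414376 0.15978308]
top white 14 [284.35714286 133.71428571] [[0.61130978 0.10768733 0.158     ]] -77.9685007919242 0.027532810460816536 [0.63608204 0.11479325 0.07904662]
top green 857 [0.09092335 0.09581859]
shoulder ((0.6446483135223389, 0.03288114815950394), 0.06644048541784286) 0.09188775196302679
top yellow 488 [0.087681   0.12365994 0.13151062 0.13586054] ((0.3081773519515991, 0.16504940390586853), 0.2415321171283722)
top tray 2079 [-8.00437938e-05  5.98005778e-03  2.61382389e-02]
 rim rect ((445.98248291015625, -284.1778259277344), (130.4681396484375, 199.50503540039062), 69.60514068603516)
```

View pics/crop1.png

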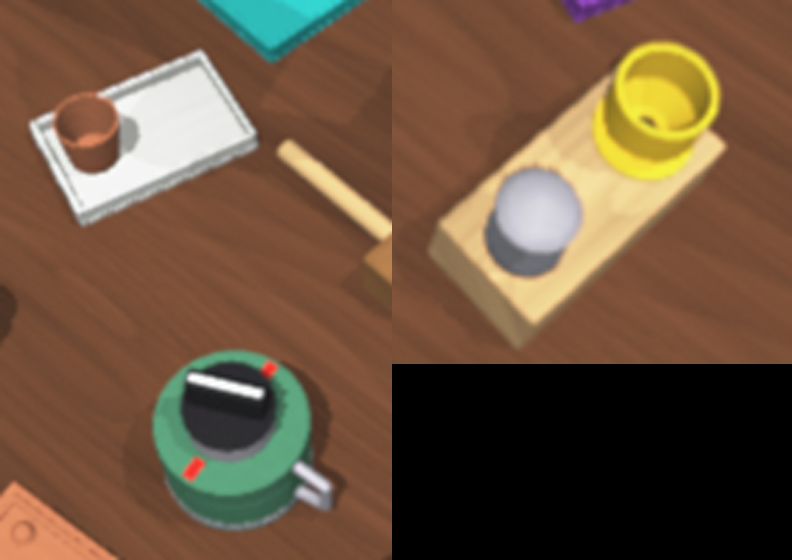

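The crop confirms it: the aluminium tray holds the copper cup, with its free end towards the mallet. The bar on the green canister is about 71° clockwise of the marks, and the yellow funnel is in the hole nearer the purple tray. Next I'll measure heights by triangulation, then the funnel, cup, stake and bottle.

```bash
cat > m2.py <<'E'
from h import *
print('cap line',tri('scene',[279.9,257.2],'top',[308.65,122.2]))
print('red',tri('scene',[295.5,251.6],'top',[311.9,145.35]),tri('scene',[268.8,287],'top',[307.9,112.2]))
O={}
for n in('scene','top'):
    im,d=load(n+'0');P=np.load(f'pics/P_{n}.npy');H=cv2.cvtColor(im,cv2.COLOR_RGB2HSV).astype(int);h,s,v=H[...,0],H[...,1],H[...,2]
    def box(u0,u1,v0,v1): m=np.zeros((400,640),bool); m[v0:v1,u0:u1]=1; return m&(d>0)
    F=box(425,465,255,305) if n=='scene' else box(190,228,180,220)
    y=F&(h>22)&(h<34)&(s>130); z=P[...,2]
    top=y&(z>.115)&(z<.14)
    # collar and rim circles: points near rim height
    w=P[top]; c0=np.median(w[:,:2],0); w=w[np.linalg.norm(w[:,:2]-c0,axis=1)<.05]
    rim=w[w[:,2]>.1245]; print(n,'rim circle',cv2.minEnclosingCircle(rim[:,:2].astype(np.float32)),np.median(rim[:,2]),len(rim))
    rm=(top&(z>.117)); cs,_=cv2.findContours(rm.astype(np.uint8),0,2); c=max(cs,key=cv2.contourArea); e=cv2.fitEllipse(c); print('  ell',e); O[n]=e[0]
    B=box(312,345,320,365) if n=='scene' else box(238,265,95,132)
    b=B&(z>.03); q=P[b]; print(n,'bottle',np.median(q[:,:2],0),q.min(0),q.max(0))
    J=B&(z>.15)&(h>20)&(h<34)&(s>130); print('  bottle cap',np.median(P[J],0),J.sum())
    Cb=(box(218,246,152,185) if n=='scene' else box(406,434,163,192)); cu=Cb&(h<18)&(s>80)&(z>.055); print(' cup rim',cv2.minEnclosingCircle(P[cu][:,:2].astype(np.float32)),P[cu][:,2].max())
    S=(box(395,425,295,330) if n=='scene' else box(205,232,150,175))&(s<60); print(' stake',np.median(P[S],0),P[S][:,2].max())
    W=(box(375,470,255,345) if n=='scene' else box(195,245,150,218))&(abs(z-.06)<.006)&(h<25)&(s>50); r=cv2.minAreaRect((P[W][:,:2]*1000).astype(np.float32)); print(' stand',r,np.median(P[W][:,2]))
    N=(box(245,325,235,315) if n=='scene' else box(275,340,105,165)); f=N&(v<70)&(abs(z-.124)<.004); print(' flange',cv2.minEnclosingCircle(P[f][:,:2].astype(np.float32)),np.median(P[f][:,2]),f.sum())
print('funnel rim tri',tri('scene',O['scene'],'top',O['top']))
print([onplane(n,O[n],.13)[0] for n in O])
E
python3 m2.py
```

```text
cap line (array([0.64684666, 0.03338468, 0.15980356]), np.float64(0.0035965587602194947))
red (array([0.59292917, 0.02666156, 0.09586537]), np.float64(0.002532716829055316)) (array([0.70033783, 0.03952921, 0.09688481]), np.float64(0.0007799025701827046))
scene rim circle ((0.4320952594280243, 0.33465638756752014), 0.032439328730106354) 0.12961235198468768 181
  ell ((444.6844177246094, 275.6746826171875), (25.953170776367188, 27.931974411010742), 118.29411315917969)
scene bottle [0.717727   0.23030776] [0.67802214 0.19285229 0.03108415] [0.73901509 0.25359498 0.16992725]
  bottle cap [0.70871708 0.22310957 0.16558988] 169
 cup rim ((0.4961916208267212, -0.3125053644180298), 0.035827577114105225) 0.07009656521412921
 stake [0.54794387 0.31684071 0.12187116] 0.13157528124170637
 stand ((485.2979736328125, 324.8077697753906), (87.2147216796875, 182.8172149658203), 80.24826049804688) 0.060778106874760596
 flange ((0.6481226086616516, 0.03358730301260948), 0.03933687135577202) 0.12492290366210668 441
top rim circle ((0.4296541213989258, 0.336216002702713), 0.03266221657395363) 0.12984284545186342 91
  ell ((208.6436309814453, 196.4454345703125), (20.824922561645508, 21.16425895690918), 91.86898803710938)
top bottle [0.69195737 0.21720377] [0.67251877 0.19163625 0.03168919] [0.73221445 0.25400458 0.1734741 ]
  bottle cap [0.70312117 0.22317452 0.16432939] 75
 cup rim ((0.49480995535850525, -0.3096044361591339), 0.034762732684612274) 0.07351281820800204
 stake [0.53217521 0.31250259 0.11979556] 0.13347144876836525
 stand ((483.4327392578125, 326.408447265625), (87.8798828125, 181.1605682373047), 79.48768615722656) 0.060083466347087056
 flange ((0.6415000557899475, 0.032216429710388184), 0.037621788680553436) 0.12451093007639369 168
funnel rim tri (array([0.43010963, 0.33619946, 0.12157949]), np.float64(0.0017631867446299993))
[array([0.43491002, 0.33579269, 0.13      ]), array([0.42825269, 0.33494132, 0.13      ])]
```

Can and cap axis are at (0.647, 0.033) and the cap top is at z 0.160, from both views. The funnel is at (0.431, 0.3355) with its rim at z 0.130. The tray's free spot is about (0.4045, -0.268). Now I'll move over the cap.

send_rows(targets=[[[24.8, -13.3, -0.7], 0], [[24.8, -13.3, -0.7], 0], [[24.8, -13.3, -0.7], 0], [[24.8, -13.3, -0.7], 0], [[24.8, -13.3, -0.7], 0], [[24.8, -13.3, -0.7], 0], [[24.8, -13.3, -0.7], 0], [[24.8, -13.3, -0.7], 0], [[24.8, -13.3, -0.7], 0], [[24.8, -13.3, -0.7], 0], [[24.8, -13.3, -0.7], 0], [[24.8, -13.3, -0.7], 0]], fingers=0, force=50)

```text
t: 1.1
tcp_pos: [0.45, -0.2414, 0.2425]
tcp_rot: [-3.141, 0.0, 0.454]
contact_force: [-0.0, -0.6, -0.3]
grip_width: 0.0857
gripper_force: 0.0
```

send_rows(targets=[[[24.8, -13.3, -0.7], 0], [[24.8, -13.3, -0.7], 0], [[24.8, -13.3, -0.7], 0], [[24.8, -13.3, -0.7], 0], [[24.8, -13.3, -0.7], 0], [[24.8, -13.3, -0.7], 0], [[24.8, -13.3, -0.7], 0], [[24.8, -13.3, -0.7], 0], [[24.8, -13.3, -0.7], 0], [[24.8, -13.3, -0.7], 0], [[24.8, -13.3, -0.7], 0], [[24.8, -13.3, -0.7], 0]])

```text
t: 2.1
tcp_pos: [0.6474, 0.0324, 0.2506]
tcp_rot: [-3.141, 0.001, 0.454]
contact_force: [0.2, -0.3, 0.3]
grip_width: 0.0851
gripper_force: 0.0
```

send_rows(targets=[[[0, 0, 0], -7.1], [[0, 0, 0], -7.1], [[0, 0, 0], -7.1], [[0, 0, 0], -7.1], [[0, 0, 0], -7.1], [[0, 0, 0], -7.1], [[0, 0, 0], -7.1], [[0, 0, 0], -7.1], [[0, 0, 0], -7.1], [[0, 0, 0], -7.1], [[0, 0, 0], -7.1], [[0, 0, 0], -7.1]])

```text
t: 3.1
tcp_pos: [0.6467, 0.0311, 0.2505]
tcp_rot: [-3.14, -0.001, 1.947]
contact_force: [0.3, -0.6, -0.6]
grip_width: 0.0854
gripper_force: 0.0
```

send_rows(targets=[[[0, 0, 0], -4.2], [[0, 0, 0], 0], [[0, 0, 0], 0]])

```text
t: 3.35
tcp_pos: [0.6468, 0.0311, 0.2508]
tcp_rot: [-3.141, -0.001, 2.012]
contact_force: [-1.4, -0.1, -0.7]
grip_width: 0.0855
gripper_force: 0.0
```

send_rows(targets=[[[1.8, 0.8, 10], 0], [[0, 0, 12], 0], [[0, 0, 12], 0], [[0, 0, 12], 0], [[0, 0, 12], 0], [[0, 0, 12], 0], [[0, 0, 10], 0], [[0, 0, 8], 0], [[0, 0, 6], 0], [[0, 0, 3], 0], [[0, 0, 0], 0]])

```text
t: 4.27
tcp_pos: [0.6468, 0.033, 0.1536]
tcp_rot: [-3.141, -0.001, 2.014]
contact_force: [0.8, -0.1, -0.2]
grip_width: 0.0856
gripper_force: 0.0
```

send_rows(targets=[[[0, 0, 0], 0], [[0, 0, 0], 0], [[0, 0, 0], 0], [[0, 0, 0], 0], [[0, 0, 0], 0], [[0, 0, 0], 0], [[0, 0, 0], 0], [[0, 0, 0], 0], [[0, 0, 0], 0], [[0, 0, 0], 0], [[0, 0, 0], 0], [[0, 0, 0], 0]], fingers=1, force=40)

```text
t: 5.27
tcp_pos: [0.6473, 0.033, 0.1548]
tcp_rot: [3.141, 0.0, 2.014]
contact_force: [0.2, -0.0, 3.9]
grip_width: 0.0161
gripper_force: 40.7
```

send_rows(targets=[[[0, 0, -0.5], -3], [[0, 0, 0], -3], [[0, 0, 0], -3], [[0, 0, 0], -3], [[0, 0, 0], -3], [[0, 0, 0], -3], [[0, 0, 0], -3], [[0, 0, 0], -3], [[0, 0, 0], -3], [[0, 0, 0], -3], [[0, 0, 0], -3], [[0, 0, 0], -3]])

```text
t: 6.27
tcp_pos: [0.647, 0.033, 0.1548]
tcp_rot: [-3.142, -0.0, 2.645]
contact_force: [0.6, -0.2, 2.6]
grip_width: 0.0165
gripper_force: 40.6
```

send_rows(targets=[[[0, 0, 0], -3], [[0, 0, 0], -3], [[0, 0, 0], -3], [[0, 0, 0], -3], [[0, 0, 0], -3], [[0, 0, 0], -3], [[0, 0, 0], -3], [[0, 0, 0], -3], [[0, 0, 0], -3], [[0, 0, 0], -3], [[0, 0, 0], -3], [[0, 0, 0], -2.4]])

```text
t: 7.27
tcp_pos: [0.647, 0.033, 0.1548]
tcp_rot: [3.142, -0.0, -3.021]
contact_force: [0.3, -0.8, 3.4]
grip_width: 0.0165
gripper_force: 40.6
```

```bash
python3 - <<'E'
from h import *
a,_=grab('scene','s1');grab('top','t1');s=ctrl.state();print(s['tcp_pos'],s['tcp_rot'],s['contact_force'],s['wrist_torque'],s['grip_width'])
b,_=load('t1')
o=np.hstack([cv2.resize(a[220:320,235:335],(400,400),interpolation=2),cv2.resize(b[85:185,265:365],(400,400),interpolation=2)]);cv2.imwrite('pics/c2.png',o[:,:,::-1])
E
```

```text
[0.64699968 0.03296095 0.15475805] [-3.14156750e+00 -7.15157740e-05 -3.02274363e+00] [-0.31456161  0.41899511  2.27038852] [-0.0025142   0.02596152  0.08625481] 0.015901994617303943
```

View pics/c2.png

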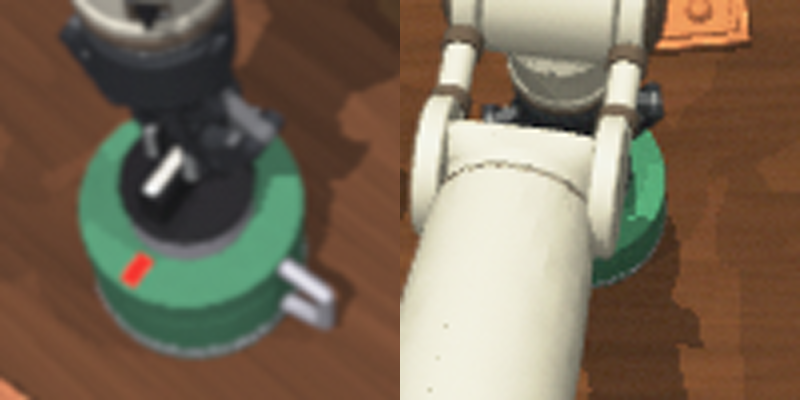

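In the crop the bar's white line (148–183, 152–193) has turned with the tool and points along the mark line through (137,270). I'll lift gently and watch the force.

send_rows(targets=[[[0, 0, -1], 0], [[0, 0, -1], 0], [[0, 0, -1], 0], [[0, 0, -1.5], 0], [[0, 0, -1.5], 0], [[0, 0, -2], 0], [[0, 0, -2], 0], [[0, 0, 0], 0]])

```text
t: 8.03
tcp_pos: [0.6474, 0.0329, 0.1655]
tcp_rot: [-3.141, 0.001, -3.023]
contact_force: [0.2, -0.8, -1.5]
grip_width: 0.0162
gripper_force: 40.2
```

send_rows(targets=[[[0, 0, -4], 0], [[0, 0, -6], 0], [[0, 0, -8], 0], [[0, 0, -10], 0], [[0, 0, -12], 0], [[0, 0, -12], 0], [[0, 0, -12], 0], [[0, 0, -12], 0], [[0, 0, -8], 0], [[0, 0, -4], 0], [[0, 0, 0], 0]])

```text
t: 8.95
tcp_pos: [0.6476, 0.0329, 0.2544]
tcp_rot: [-3.141, 0.002, -3.023]
contact_force: [-0.1, 0.5, -0.6]
grip_width: 0.0166
gripper_force: 40.2
```

send_rows(targets=[[[10, -10, 0], 0], [[20, -20, 0], 0], [[20, -20, 0], 0], [[20, -20, 0], 0], [[20, -20, 0], 0], [[20, -20, 0], 0], [[20, -20, 0], 0], [[20, -20, 0], 0], [[20, -20, 0], 0], [[20, -20, 0], 0], [[20, -20, 0], 0], [[20, -20, 0], 0]])

```text
t: 9.95
tcp_pos: [0.4445, -0.2232, 0.252]
tcp_rot: [3.141, -0.001, -3.023]
contact_force: [0.6, -1.6, -1.1]
grip_width: 0.0166
gripper_force: 40.2
```

send_rows(targets=[[[20, -20, 0], 0], [[20, -16, 0], 0], [[6, -4, 0], 0], [[0, 0, 0], 5], [[0, 0, 0], 5], [[0, 0, 0], 5], [[0, 0, 0], 5], [[0, 0, 0], 5], [[0, 0, 0], 2], [[0, 0, 0], 0], [[0, 0, 0], 0]])

```text
t: 10.87
tcp_pos: [0.405, -0.2672, 0.2523]
tcp_rot: [3.141, -0.001, 2.791]
contact_force: [0.1, 0.2, -1.9]
grip_width: 0.0163
gripper_force: 40.2
```

```bash
python3 - <<'E'
from h import *
a,_=grab('scene','s2');s=ctrl.state();print(s['tcp_pos'],s['tcp_rot'],s['contact_force'],s['grip_width'])
K,k1,R,t=cam('scene');b=load('scene0')[0]
o=np.hstack([cv2.resize(a[60:240,180:320],(420,540),interpolation=2),cv2.resize(a[220:320,235:325],(360,400),interpolation=2)[:, :].copy() if 0 else np.vstack([cv2.resize(a[220:320,235:325],(360,400),interpolation=2),np.zeros((140,360,3),np.uint8)])]);cv2.imwrite('pics/c3.png',o[:,:,::-1])
E
```

```text
[ 0.40500267 -0.26733451  0.25241706] [ 3.14107311e+00 -6.13044898e-04  2.79061084e+00] [-0.15758071  0.42698289 -2.06575793] 0.016515603791493964
```

View pics/c3.png

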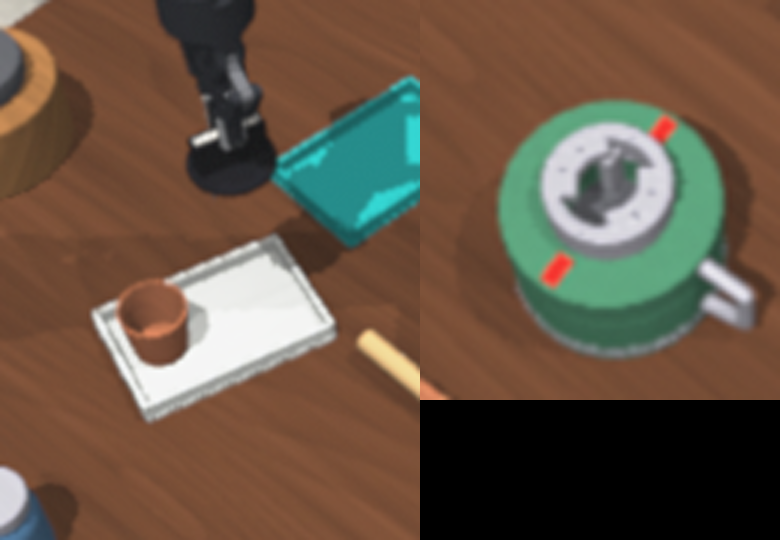

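The cap hangs upright from the fingers at (230,150) in the crop, above the tray's free end, and the neck is open. Now I'll lower it.

send_rows(targets=[[[0, 0, 8], 0], [[0, 0, 16], 0], [[0, 0, 20], 0], [[0, 0, 20], 0], [[0, 0, 20], 0], [[0, 0, 20], 0], [[0, 0, 20], 0], [[0, 0, 20], 0], [[0, 0, 16], 0], [[0, 0, 10], 0], [[0, 0, 6], 0], [[0, 0, 3], 0]])

```text
t: 11.92
tcp_pos: [0.4047, -0.2674, 0.073]
tcp_rot: [3.141, -0.001, 2.789]
contact_force: [-0.8, 0.2, -0.9]
grip_width: 0.0165
gripper_force: 40.2
```

send_rows(targets=[[[0, 0, 1.5], 0], [[0, 0, 1.5], 0], [[0, 0, 1], 0], [[0, 0, 0.5], 0], [[0, 0, 0.5], 0], [[0, 0, 0], 0]])

```text
t: 12.42
tcp_pos: [0.4051, -0.268, 0.0691]
tcp_rot: [-3.141, 0.001, 2.789]
contact_force: [0.2, -0.1, -0.8]
grip_width: 0.0169
gripper_force: 40.2
```

send_rows(targets=[[[0, 0, 0.5], 0], [[0, 0, 0.5], 0], [[0, 0, 0.5], 0], [[0, 0, 0], 0], [[0, 0, 0], 0]])

```text
t: 12.83
tcp_pos: [0.4049, -0.2678, 0.0672]
tcp_rot: [3.142, -0.0, 2.789]
contact_force: [0.6, -0.1, -1.6]
grip_width: 0.0168
gripper_force: 40.2
```

send_rows(targets=[[[0, 0, 0.5], 0], [[0, 0, 0.5], 0], [[0, 0, 0], 0], [[0, 0, 0], 0]])

```text
t: 13.17
tcp_pos: [0.4049, -0.2677, 0.0662]
tcp_rot: [3.142, -0.0, 2.789]
contact_force: [0.7, 0.2, -1.4]
grip_width: 0.0163
gripper_force: 40.2
```

send_rows(targets=[[[0, 0, 0.5], 0], [[0, 0, 0.4], 0], [[0, 0, 0], 0], [[0, 0, 0], 0]])

```text
t: 13.5
tcp_pos: [0.405, -0.2679, 0.0657]
tcp_rot: [-3.141, 0.0, 2.789]
contact_force: [-1.4, 1.3, 2.6]
grip_width: 0.0164
gripper_force: 40.7
```

send_rows(targets=[[[0, 0, 0.4], 0], [[0, 0, 0.3], 0], [[0, 0, 0], 0], [[0, 0, 0], 0]])

```text
t: 13.83
tcp_pos: [0.4052, -0.2681, 0.0658]
tcp_rot: [-3.141, 0.0, 2.789]
contact_force: [-2.7, 1.5, 8.6]
grip_width: 0.016
gripper_force: 41.4
```

Contact (about 10 N) at z 0.0658. I'll ease off the load, release, and go straight up.

send_rows(targets=[[[0, 0, -0.5], 0], [[0, 0, 0], 0]])

```text
t: 14.0
tcp_pos: [0.4051, -0.268, 0.0658]
tcp_rot: [-3.141, 0.0, 2.789]
contact_force: [-1.9, 0.9, 5.3]
grip_width: 0.0162
gripper_force: 41.0
```

send_rows(targets=[[[0, 0, 0], 0], [[0, 0, 0], 0], [[0, 0, 0], 0], [[0, 0, 0], 0], [[0, 0, 0], 0], [[0, 0, 0], 0]], fingers=0.4)

```text
t: 14.5
tcp_pos: [0.4049, -0.2677, 0.0651]
tcp_rot: [3.141, -0.0, 2.789]
contact_force: [-0.5, -0.2, 0.7]
grip_width: 0.0515
gripper_force: 0.0
```

send_rows(targets=[[[0, 0, -4], 0], [[0, 0, -8], 0], [[0, 0, -14], 0], [[0, 0, -20], 0], [[0, 0, -20], 0], [[0, 0, -20], 0], [[0, 0, -20], 0], [[0, 0, -20], 0], [[0, 0, -20], 0], [[0, 0, -20], 0], [[0, 0, -16], 0], [[0, 0, -6], 0]])

```text
t: 15.5
tcp_pos: [0.4059, -0.2688, 0.2569]
tcp_rot: [-3.139, 0.005, 2.789]
contact_force: [0.1, -1.0, 0.4]
grip_width: 0.0513
gripper_force: 0.0
```

```bash
cat > m3.py <<'E'
from h import *
from scipy.optimize import least_squares
for n,t in(('scene','s3'),('top','t3')):
    im,d=grab(n,t); vv,uu=np.mgrid[:400,:640]; P=pts(n,np.c_[uu.ravel(),vv.ravel()],d.ravel()).reshape(400,640,3)
    H=cv2.cvtColor(im,cv2.COLOR_RGB2HSV).astype(int);h,s,v=H[...,0],H[...,1],H[...,2];z=P[...,2]
    near=lambda x,y,r:(np.hypot(P[...,0]-x,P[...,1]-y)<r)&(d>0)
    m=near(.647,.033,.05)&(z>.112)&(z<.126)&(s<70); 
    if m.sum()>20: print(n,'neck',cv2.minEnclosingCircle(P[m][:,:2].astype(np.float32)),np.median(z[m]),m.sum())
    m=near(.405,-.268,.06)&(v<70)&(abs(z-.036)<.006)
    if m.sum()>20: print(n,'cap flange',cv2.minEnclosingCircle(P[m][:,:2].astype(np.float32)),np.percentile(z[m],[10,50,90]),m.sum())
    m=near(.405,-.268,.06)&(s<50)&(v>150)&(z>.055)&(z<.08)
    if m.sum()>8: print(n,'line',P[m].mean(0),np.ptp(z[m]),m.sum())
    m=near(.4307,.3355,.045)&(z>.125)&(z<.138); print(n,'funnel',cv2.minEnclosingCircle(P[m][:,:2].astype(np.float32)),np.median(z[m]),m.sum())
s=ctrl.state();print(s['t'],s['tcp_pos'],s['tcp_rot'],s['joints'])
a=load('s3')[0];b=load('t3')[0]
o=np.hstack([cv2.resize(a[100:240,190:330],(400,400),interpolation=2),cv2.resize(b[140:240,360:460],(400,400),interpolation=2)]);cv2.imwrite('pics/c4.png',o[:,:,::-1])
E
python3 m3.py
```

```text
scene neck ((0.6476032137870789, 0.031909432262182236), 0.03906211629509926) 0.11864018899119155 549
scene cap flange ((0.40737587213516235, -0.26576822996139526), 0.03704393655061722) [0.03416142 0.03644429 0.03983453] 201
scene line [ 0.40585385 -0.27022292  0.07134714] 0.012627745216864716 67
scene funnel ((0.4318831264972687, 0.33475038409233093), 0.0322549045085907) 0.1299193104483849 177
top neck ((0.6456447243690491, 0.03379015997052193), 0.03884274140000343) 0.11801292459405865 293
top cap flange ((0.4095137119293213, -0.2758108377456665), 0.03541392832994461) [0.03141077 0.03501818 0.03919498] 84
top line [ 0.41792217 -0.27209039  0.07017498] 0.011802110981259606 21
top funnel ((0.4286436438560486, 0.33561062812805176), 0.03276871144771576) 0.12956412037589538 88
15.6 [ 0.4054954  -0.26837824  0.2548977 ] [-3.14001530e+00  3.01896158e-03  2.78910696e+00] [-8.33805126e-01 -9.31023223e-02  1.81428798e+00 -5.29155009e-07
  1.41700080e+00 -2.05211330e+00]
```

View pics/c4.png

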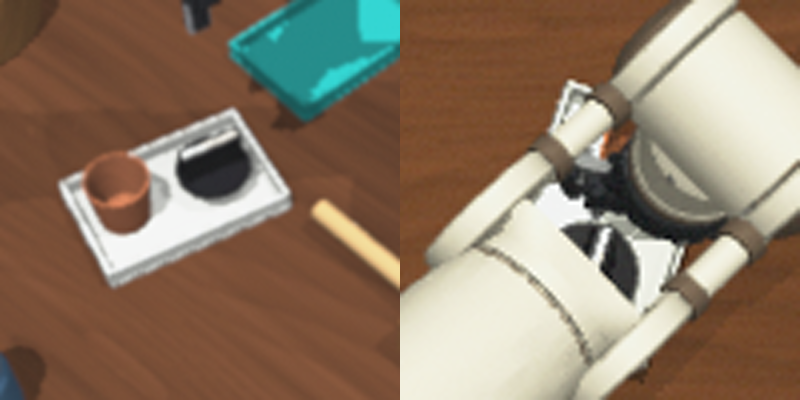

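The cap stands upright in the tray's free end at (213,165) in the crop, clear of the cup. The funnel is still at (0.4304, 0.3353) with its rim at z 0.130, and the neck is at (0.6467, 0.033) with its rim at z 0.118. Next I'll move above the funnel.

send_rows(targets=[[[0, 0, 0], -5], [[0, 0, 0], -5], [[1.7, 12.5, 0], 0], [[3.4, 25, 0], 0], [[3.4, 25, 0], 0], [[3.4, 25, 0], 0], [[3.4, 25, 0], 0], [[3.4, 25, 0], 0], [[3.4, 25, 0], 0], [[3.4, 25, 0], 0], [[3.4, 25, 0], 0], [[3.4, 25, 0], 0]], fingers=0)

```text
t: 16.6
tcp_pos: [0.4142, -0.0262, 0.2521]
tcp_rot: [3.141, -0.002, 2.961]
contact_force: [1.2, 0.5, 0.0]
grip_width: 0.0854
gripper_force: 0.0
```

send_rows(targets=[[[3.4, 25, 0], 0], [[3.4, 25, 0], 0], [[3.4, 25, 0], 0], [[3.4, 25, 0], 0], [[3.4, 25, 0], 0], [[3.4, 25, 0], 0], [[3.4, 25, 0], 0], [[3.4, 25, 0], 0], [[3.4, 25, 0], 0], [[3.4, 25, 0], 0], [[3.4, 25, 0], 0], [[3.4, 25, 0], 0]])

```text
t: 17.6
tcp_pos: [0.4266, 0.2758, 0.252]
tcp_rot: [-3.141, -0.002, 2.961]
contact_force: [1.2, 0.4, 0.4]
grip_width: 0.0855
gripper_force: 0.0
```

send_rows(targets=[[[3.4, 25, 0], 0], [[3.4, 25, 0], 0], [[1.7, 12.5, 0], 0], [[0, 0, 0], 0], [[0, 0, 0], 0], [[0, 0, 0], 0]])

```text
t: 18.1
tcp_pos: [0.4305, 0.3362, 0.2528]
tcp_rot: [-3.141, -0.001, 2.962]
contact_force: [-0.9, -0.1, -0.2]
grip_width: 0.0856
gripper_force: 0.0
```

send_rows(targets=[[[0, -0.8, 10], 0], [[0, 0, 18], 0], [[0, 0, 18], 0], [[0, 0, 18], 0], [[0, 0, 18], 0], [[0, 0, 16], 0], [[0, 0, 14], 0], [[0, 0, 12], 0], [[0, 0, 8], 0], [[0, 0, 6], 0], [[0, 0, 3], 0], [[0, 0, 1], 0]])

```text
t: 19.1
tcp_pos: [0.4308, 0.3363, 0.111]
tcp_rot: [-3.142, -0.0, 2.963]
contact_force: [-0.9, 0.5, -0.3]
grip_width: 0.0851
gripper_force: 0.0
```

send_rows(targets=[[[0, 0, 0], 0], [[0, 0, 0], 0], [[0, 0, 0], 0], [[0, 0, 0], 0], [[0, 0, 0], 0], [[0, 0, 0], 0], [[0, 0, 0], 0], [[0, 0, 0], 0]], fingers=1, force=30)

```text
t: 19.77
tcp_pos: [0.4316, 0.3367, 0.1124]
tcp_rot: [3.141, 0.002, 2.964]
contact_force: [0.6, -2.0, 6.2]
grip_width: 0.0634
gripper_force: 33.6
```

send_rows(targets=[[[0, 0, -2], 0], [[0, 0, -3], 0], [[0, 0, -5], 0], [[0, 0, -8], 0], [[0, 0, -12], 0], [[0, 0, -12], 0], [[0, 0, -12], 0], [[0, 0, -12], 0], [[0, 0, -12], 0], [[0, 0, -8], 0], [[0, 0, -4], 0], [[0, 0, 0], 0]])

```text
t: 20.77
tcp_pos: [0.4313, 0.3367, 0.2026]
tcp_rot: [3.14, 0.002, 2.964]
contact_force: [-0.2, 0.2, -2.0]
grip_width: 0.0633
gripper_force: 33.2
```

send_rows(targets=[[[0, 0, -8], 0], [[0, 0, -14], 0], [[0, 0, -16], 0], [[0, 0, -16], 0], [[0, 0, -12], 0], [[0, 0, -4], 0], [[-6, -6, 0], 0], [[-14, -14, 0], 0], [[-20, -20, 0], 0], [[-20, -20, 0], 0], [[-20, -20, 0], 0], [[-20, -20, 0], 0]])

```text
t: 21.77
tcp_pos: [0.5115, 0.2184, 0.2696]
tcp_rot: [-3.14, -0.002, 2.964]
contact_force: [-1.1, -0.2, -0.6]
grip_width: 0.0632
gripper_force: 33.3
```

send_rows(targets=[[[-20, -20, 0], 0], [[-20, -20, 0], 0], [[-20, -20, 0], 0], [[-20, -20, 0], 0], [[-20, -20, 0], 0], [[-20, -20, 0], 0], [[-20, -20, 0], 0], [[-18, -16, 0], 0], [[-7.7, -4.8, 0], 0], [[0, 0, 0], 0], [[0, 0, 0], 0], [[0, 0, 0], 0]])

```text
t: 22.77
tcp_pos: [0.6452, 0.0338, 0.2706]
tcp_rot: [3.141, -0.002, 2.965]
contact_force: [0.1, -0.4, -1.2]
grip_width: 0.0635
gripper_force: 33.4
```

```bash
cat > m4.py <<'E'
from h import *
s=ctrl.state();print(s['t'],s['tcp_pos'],s['tcp_rot'],s['contact_force'])
for n,t in(('scene','s4'),('top','t4')):
    im,d=grab(n,t); vv,uu=np.mgrid[:400,:640]; P=pts(n,np.c_[uu.ravel(),vv.ravel()],d.ravel()).reshape(400,640,3)
    H=cv2.cvtColor(im,cv2.COLOR_RGB2HSV).astype(int);h,sa=H[...,0],H[...,1]
    y=(h>22)&(h<34)&(sa>130)&(np.hypot(P[...,0]-.647,P[...,1]-.033)<.06)&(P[...,2]>.15)&(d>0)
    q=P[y]
    if len(q)<10: continue
    print(n,len(q),'zrange',np.percentile(q[:,2],[1,50,99]))
    for lo in np.arange(.17,.31,.01):
        k=q[(q[:,2]>=lo)&(q[:,2]<lo+.01)]
        if len(k)>8: print(' %.2f'%lo,len(k),cv2.minEnclosingCircle((k[:,:2]*1000).astype(np.float32)))
    if n=='scene':
        v,u=np.argwhere(y).mean(0).astype(int); a=im[v-60:v+90,u-70:u+70]; cv2.imwrite('pics/c5.png',cv2.resize(a,None,fx=4,fy=4,interpolation=2)[:,:,::-1]); print(u,v)
E
python3 m4.py
```

```text
22.7667 [0.64524434 0.03375394 0.27062025] [ 3.14119515e+00 -1.53211244e-03  2.96463127e+00] [ 0.09886279 -0.42832325 -1.24561284]
scene 716 zrange [0.22124991 0.24786852 0.29201645]
 0.22 245 ((649.8536376953125, 36.811866760253906), 32.52547836303711)
 0.23 59 ((638.2827758789062, 21.852359771728516), 17.53938102722168)
 0.24 66 ((645.1347045898438, 34.52302932739258), 31.012466430664062)
 0.25 78 ((646.2604370117188, 34.36332321166992), 30.78056526184082)
 0.26 62 ((649.359375, 33.40155792236328), 29.977285385131836)
 0.27 66 ((650.0517578125, 32.731319427490234), 30.48186683654785)
 0.28 102 ((652.4697265625, 37.1461181640625), 37.93855285644531)
 0.29 30 ((653.9678344726562, 30.322595596313477), 30.84807014465332)
273 241
top 64 zrange [0.2257784  0.2409736  0.31126865]
 0.23 23 ((663.3616943359375, 40.065834045410156), 13.203678131103516)
 0.24 18 ((662.30908203125, 42.82554626464844), 13.257633209228516)
```

View pics/c5.png

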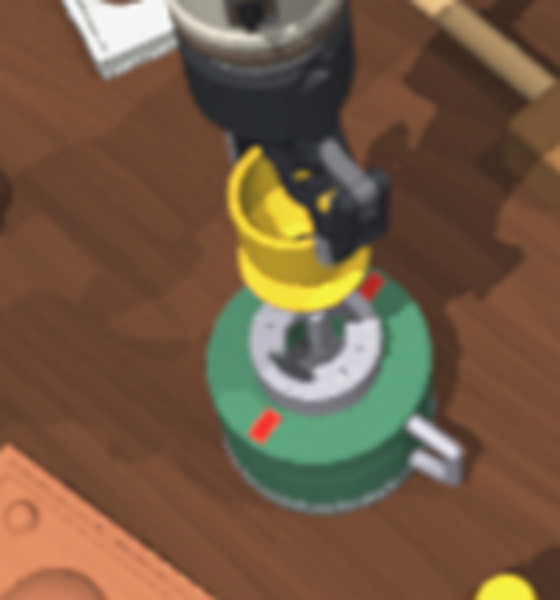

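The funnel is gripped over the open neck at (300,230) in the crop and looks about upright. I'll check tilt and offset by fitting a cylinder and plane to the depth.

```bash
cat > m5.py <<'E'
from h import *
from scipy.optimize import least_squares
def ana(t,c=(.6465,.033)):
    n='scene'; im,d=load(t); vv,uu=np.mgrid[:400,:640]; P=pts(n,np.c_[uu.ravel(),vv.ravel()],d.ravel()).reshape(400,640,3)
    H=cv2.cvtColor(im,cv2.COLOR_RGB2HSV).astype(int);h,sa=H[...,0],H[...,1]
    y=(h>22)&(h<34)&(sa>130)&(np.hypot(P[...,0]-c[0],P[...,1]-c[1])<.06)&(d>0)&(P[...,2]>.1)
    q=P[y]; cam0=-cam(n)[2].T@cam(n)[3]; zc=np.percentile(q[:,2],99); g=cam0-np.r_[c,.2]; g=g[:2]/np.linalg.norm(g[:2])
    rel=(q[:,:2]-c)@g; rr=np.hypot(*(q[:,:2]-c).T)
    w=q[(q[:,2]>zc-.042)&(q[:,2]<zc-.006)&(rel>.008)&(rr>.024)]   # outer wall facing the camera
    f=lambda p:(np.hypot(w[:,0]-p[0]-p[2]*(w[:,2]-zc),w[:,1]-p[1]-p[3]*(w[:,2]-zc))-.032)
    r=least_squares(f,[c[0],c[1],0,0],loss='soft_l1',f_scale=.001); print(t,'zrim',zc,'wall n',len(w),'axis xy at rim mm',r.x[:2]*1000,'tilt deg',np.degrees(r.x[2:]),'rms',np.sqrt(np.mean(f(r.x)**2))*1000)
    lo=np.percentile(q[:,2],1); k=q[(q[:,2]<zc-.055)&(q[:,2]>zc-.075)&(rel>.012)]
    A=np.c_[k[:,:2]-c,np.ones(len(k))]; s,*_=np.linalg.lstsq(A,k[:,2],rcond=None); print('  collar plane n',len(k),'slopes deg',np.degrees(s[:2]),'z',s[2])
E
python3 -c "
from m5 import *
ana('scene0',(.4304,.3353)); ana('s3',(.4304,.3353)); ana('s4')"
```

```text
scene0 zrim 0.1337767667237672 wall n 144 axis xy at rim mm [430.09230764 334.92772876] tilt deg [ 0.62155485 -0.65162044] rms 0.9042366676344901
  collar plane n 0 slopes deg [0. 0.] z 0.0
s3 zrim 0.13330823248302479 wall n 133 axis xy at rim mm [430.28120937 334.80578522] tilt deg [ 1.21794805 -0.43714671] rms 0.7084868745550847
  collar plane n 0 slopes deg [0. 0.] z 0.0
s4 zrim 0.29201644666205234 wall n 156 axis xy at rim mm [644.53085789  33.47780502] tilt deg [0.45401817 1.00894052] rms 1.1129650247075158
  collar plane n 177 slopes deg [0.97696294 0.47891618] z 0.22367093967822094
```

The funnel's tilt is the same as when it stood in its hole, so it's upright. Its axis is about 2 mm short of the neck in x, so I'll shift and then lower.

send_rows(targets=[[[-2, -0.4, 6], 0], [[0, 0, 12], 0], [[0, 0, 14], 0], [[0, 0, 12], 0], [[0, 0, 8], 0], [[0, 0, 5], 0], [[0, 0, 5], 0], [[0, 0, 5], 0], [[0, 0, 5], 0], [[0, 0, 4], 0], [[0, 0, 4], 0], [[0, 0, 0], 0]])

```text
t: 23.87
tcp_pos: [0.6475, 0.032, 0.1902]
tcp_rot: [-3.142, -0.001, 2.964]
contact_force: [-0.8, 0.5, -0.2]
grip_width: 0.0637
gripper_force: 33.4
```

send_rows(targets=[[[0, 0, 2], 0], [[0, 0, 2], 0], [[0, 0, 2], 0], [[0, 0, 2], 0], [[0, 0, 2], 0], [[0, 0, 0], 0]])

```text
t: 24.37
tcp_pos: [0.6477, 0.0319, 0.1806]
tcp_rot: [-3.142, -0.001, 2.964]
contact_force: [-1.0, -0.2, -1.4]
grip_width: 0.0636
gripper_force: 33.4
```

send_rows(targets=[[[0.2, 1, 1], 0], [[0, 0, 1.5], 0], [[0, 0, 1.5], 0], [[0, 0, 1.5], 0], [[0, 0, 1], 0], [[0, 0, 0], 0], [[0, 0, 0], 0]])

```text
t: 24.95
tcp_pos: [0.6479, 0.0329, 0.1746]
tcp_rot: [3.142, -0.0, 2.964]
contact_force: [0.5, -0.2, -1.8]
grip_width: 0.0634
gripper_force: 33.4
```

send_rows(targets=[[[0, 0, 0.6], 0], [[0, 0, 0.6], 0], [[0, 0, 0.6], 0], [[0, 0, 0], 0], [[0, 0, 0], 0]])

```text
t: 25.37
tcp_pos: [0.6479, 0.0329, 0.1728]
tcp_rot: [3.142, -0.0, 2.964]
contact_force: [0.6, -0.3, -1.0]
grip_width: 0.0636
gripper_force: 33.4
```

send_rows(targets=[[[0, 0, 0.5], 0], [[0, 0, 0.5], 0], [[0, 0, 0], 0], [[0, 0, 0], 0]])

```text
t: 25.7
tcp_pos: [0.6479, 0.033, 0.1718]
tcp_rot: [-3.142, -0.0, 2.964]
contact_force: [-0.4, 0.5, -0.9]
grip_width: 0.0638
gripper_force: 33.4
```

send_rows(targets=[[[0, 0, 0.5], 0], [[0, 0, 0.5], 0], [[0, 0, 0], 0], [[0, 0, 0], 0]])

```text
t: 26.03
tcp_pos: [0.6479, 0.0329, 0.1708]
tcp_rot: [-3.142, -0.0, 2.964]
contact_force: [-0.0, 0.1, -2.1]
grip_width: 0.0633
gripper_force: 33.4
```

send_rows(targets=[[[0, 0, 0.5], 0], [[0, 0, 0.4], 0], [[0, 0, 0], 0], [[0, 0, 0], 0]])

```text
t: 26.37
tcp_pos: [0.6481, 0.0329, 0.1705]
tcp_rot: [3.142, 0.001, 2.964]
contact_force: [-0.8, 0.5, 2.0]
grip_width: 0.0635
gripper_force: 33.6
```

send_rows(targets=[[[0, 0, 0.4], 0], [[0, 0, 0.3], 0], [[0, 0, 0], 0], [[0, 0, 0], 0]])

```text
t: 26.7
tcp_pos: [0.6482, 0.0329, 0.1705]
tcp_rot: [-3.142, 0.001, 2.964]
contact_force: [-2.6, -0.4, 5.6]
grip_width: 0.0631
gripper_force: 33.8
```

Contact came at z 0.1705, against about 0.1707 predicted, so the collar is on the rim. I'll release and retreat upward.

send_rows(targets=[[[0, 0, -0.4], 0], [[0, 0, 0], 0]])

```text
t: 26.87
tcp_pos: [0.6482, 0.0329, 0.1705]
tcp_rot: [3.142, 0.001, 2.964]
contact_force: [-2.0, 0.0, 4.9]
grip_width: 0.0638
gripper_force: 33.8
```

send_rows(targets=[[[0, 0, 0], 0], [[0, 0, 0], 0], [[0, 0, 0], 0], [[0, 0, 0], 0], [[0, 0, 0], 0], [[0, 0, 0], 0]], fingers=0)

```text
t: 27.37
tcp_pos: [0.6478, 0.033, 0.1694]
tcp_rot: [3.142, -0.0, 2.964]
contact_force: [-0.3, 0.0, -0.8]
grip_width: 0.0852
gripper_force: 0.0
```

send_rows(targets=[[[0, 0, -4], 0], [[0, 0, -6], 0], [[0, 0, -10], 0], [[0, 0, -14], 0], [[0, 0, -16], 0], [[0, 0, -16], 0], [[0, 0, -16], 0], [[0, 0, -16], 0], [[0, 0, -10], 0], [[0, 0, -4], 0], [[0, 0, 0], 0]])

```text
t: 28.28
tcp_pos: [0.6485, 0.0329, 0.2834]
tcp_rot: [3.141, 0.003, 2.964]
contact_force: [-0.0, 0.4, 0.8]
grip_width: 0.0858
gripper_force: 0.0
```

```bash
python3 - <<'E'
from m5 import *
a,_=grab('scene','s6'); s=ctrl.state();print(s['t'],s['tcp_pos'])
ana('s6'); cv2.imwrite('pics/c6.png',cv2.resize(a[140:320,190:350],(640,720)[:2] if 0 else (533,600),interpolation=2)[:,:,::-1])
E
```

```text
28.3333 [0.64801694 0.03294677 0.28195664]
s6 zrim 0.19148167433435492 wall n 174 axis xy at rim mm [648.01748636  31.83293112] tilt deg [0.91684196 0.66709759] rms 0.6631817712299797
  collar plane n 128 slopes deg [0.920542   1.20599225] z 0.12338184123200596
```

View pics/c6.png

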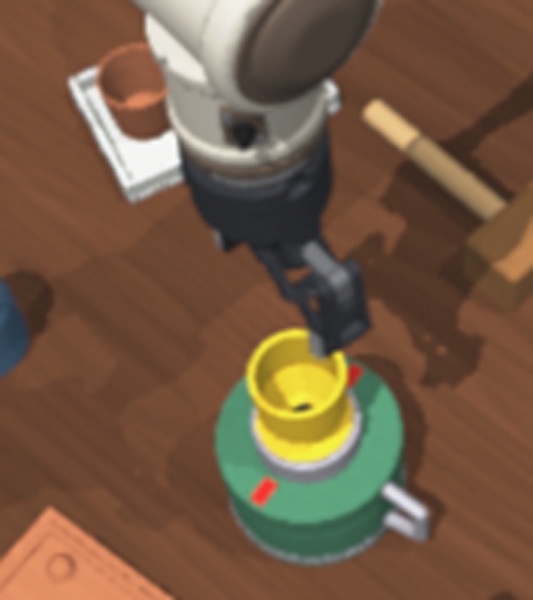

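The funnel sits upright in the neck at (300,400) in the crop. Its collar top is at z 0.123, which matches being fully down on the rim, and the gripper is clear.

```bash
python3 -c "
from plant import ctrl; print(ctrl.job_done())"
```

```text
the job is handed in; nothing more can be done
None
```

The job is handed in at about 28 s of the 72 s allowed: the cap stands upright in the tray's free end beside the cup, and the funnel is upright in the canister neck with its collar down on the rim.

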